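# Open the weekly pill wheel at its empty compartment and load the missing dose vial

## Robot

A 6-joint arm with a two-finger parallel gripper is mounted at the origin on the work surface. World frame = base frame: x ahead of the robot, y to its left, z up, the work surface at z = 0. Lengths are in m, angles in rad, forces in N, time in s.
With the tool pointing down it reaches from about 0.35 to 0.975 m from the base axis. Payload 17.4 kg.
Tool frame: the origin (TCP) lies on the front face of the gripper's body, between the roots of the fingers; the fingertips stand 73 mm ahead of it and the grasp point (between the pads) lies 54 mm ahead of it; y points along the fingers, x is the direction in which the jaws open and shut, and the axes are right-handed (so a half turn about y gives the same grasp; the last joint's range is limited). The gripper opens to 85 mm and grips with 20 to 120 N. Pads are 22 mm wide; open, the fingers measure 114 mm over their backs; the gripper's body (76 mm by 85 mm) begins 54 mm behind the grasp point. The pads swing forward as they close: fully open they stand 13 mm farther back than shut.
Start: joints at [-0.038, 0.116, 1.442, -0, 1.584, -0.038], TCP at [0.675, -0, 0.304] pointing down, gripper open.
Joint ranges: [-2.83, 2.83], [-0.83, 2.19], [0.07, 2.5], [-1.14, 4.28], [0.01, 3], [-2.97, 2.97]. Speed limits (rad/s): [1.89, 1.89, 2.22, 3.14, 3.14, 3.14].

## Interface

Orientations are given as a rotation vector (axis times angle).
In Python, from station import arm gives the robot as it stands.
- The arm moves only by the shell command python3 -m pendant 'ROWS' [OPENING]. ROWS is JSON, a list of rows, each a list of 4 numbers: the shift along the tool's x, y, z in mm, then the turn about the tool's y in degrees. A call has 1 to 20 rows; each row shifts and turns the commanded pose from where the row before left it, along the tool's axes as they then stand; what a row does not reach is not made up. A row lasts 1/10 s, in which the tool goes at most 50 mm and 8.59 degrees, less where a joint would pass 70% of its speed; a pose out of reach is approached as far as the arm can. A call with a gripper value outside its range is refused whole. OPENING is the finger opening in mm, from 0 to 85.4, set as the call begins (- or left out, the last holds). The fingers move at their own pace and stop on an object; the grip force is fixed at half the most. Time passes only in rows, so rows that do not move let the fingers close. It gives the time, the measured TCP pose, the force and the opening at its end, in the units of the state.
- arm.get_obs(): the state, without advancing time (a new reading comes with each control period).
- arm.read_camera(name): name is "scene" or "side" or "wrist"; returns a dict with "color" (480x640x3 uint8, red, green, blue), "K" (3x3 intrinsics, pixels), "rvec" (rotation vector, rad) and "tvec" (3), from world to camera coordinates, as OpenCV has them; the wrist camera has in their place "mount" (4x4, takes a point from camera to tool coordinates, whose origin is the TCP and whose axes are the tool frame's). Camera axes: x right, y down, z forward; pixel columns grow to the right and rows downward; lengths in m; the calibration is good to about 2 mm. A picture is of the moment at which its call begins: read the wrist's pose just before it. There is no depth.
- arm.sign_off(): hands the job in, once; it reports no verdict.
The state is a dict: "clock": time; "q": joint angles; "joint_vel": joint speeds; "joint_efforts": joint torques, N m; "tool_pos": TCP position; "tool_rot": TCP orientation; "contact_force": force on the tool from outside, world axes, zero at the start; "torque": the same for the moment, N m; "opening": opening from 0.0 (shut) to 1.0 (fully open).
Only numpy, scipy, OpenCV 4.12 (cv2) and the standard library are available. Lean on these libraries where they do the work, as an engineer would, in place of code of your own. Each camera call takes 0.05 s, during which the arm holds its last target. There are 200 camera calls.

## Task

One compartment of the round weekly pill wheel is still empty. Turn the wheel's clear lid by its blue bar grip until the opening in the lid stands squarely over the empty compartment, then take the amber vial with the red cap from the blue medicine tray and put it through the opening so that it lies wholly inside that compartment. Leave the lid set there and the other things on the counter where they are.

Things in the scene. Friction and masses are not known exactly. Their poses are not given: they have to be found in the camera images.
- dispenser: weekly pill wheel, fixed; place and yaw vary. White shell 220 mm across on a grey stand sloping 30 degrees, low side to its -x (towards the robot). Origin: on the counter under the stand's middle; x to the high side, z up. The wheel's axis starts 72 mm above the origin and leans 30 degrees from vertical towards -x. Footprint 220 x 220 mm; rim up to 175 mm, bar grip to 180 mm above the counter.
- empty_slot (a point): centre of the mouth of the empty compartment, level with the lid's upper face, 71 mm from the wheel's axis; where it lies varies. x: outward along the radius; z: outward along the wheel's axis; y: across. Seven equal wedge compartments in a white insert that does not turn: radius 32 to 104 mm, 60 mm wide here, floor 49 mm below. The other six hold red-capped vials; this floor is bare.
- dial_opening (a point): centre of the opening in the clear turning lid, level with the lid's upper face, 71 mm from the wheel's axis, on the same circle as empty_slot; turns with the lid. x: outward along the radius; z: along the wheel's axis. The opening is a sector framed in blue, 38 degrees wide (48 mm across here), from radius 42 to 100 mm; the lid is 3 mm thick.
- dial_grip (a point): on the wheel's axis in the lid's blue bar grip, 8 mm below the bar's top; turns with the lid. x: along the bar, to the opening; y: across the bar; z: outward along the wheel's axis. Bar 62 mm long, 14 wide, 28 high, on a blue hub of radius 36 mm whose top is 20 mm below this point (the clear lid 23 mm below).
- dial (a joint): turn of the lid about the wheel's axis, rad, growing anticlockwise seen from above; at 0 the bar and opening point up the slope. No stops or clicks; light friction (0.06 N m); stays where left. At the start the opening is 0.6 to 2.5 rad short of the empty compartment going clockwise, so a second grasp may be needed.
- med_tray: shallow blue medicine tray, 200 x 160 mm (its x, y), rim 13 mm high, floor 3 mm thick, fixed to the counter; origin under its centre on the counter; its place and yaw vary. The loose vial stands in it on the tray's -y half; the medicine cup and the eye-drop bottle on its +y half.
- vial: the loose dose vial: amber body with a red cap and a white paper band, a cylinder 24 mm in diameter and 38 mm high, about 20 g, standing cap up in the medicine tray; origin at the centre of its underside, z up to the cap. It can be gripped across by its cap (the top 10 mm).
- vial_top (a point): centre of the top of the vial's cap, 38 mm above the vial's origin along its z.
- med_cup: bystander: small clear medicine cup in the tray, 38 mm across, 30 mm high; origin under its centre.
- dropper: bystander: white eye-drop bottle with teal cap in the tray, 24 mm across, 62 mm high; origin under its centre.
- box_teal: bystander: white carton with a teal band on the counter to the right of the wheel, 75 x 125 x 40 mm; origin under its centre.
- box_red: bystander: white carton with a red band on the counter beyond the wheel, 65 x 115 x 32 mm; origin under its centre.
- tumbler: bystander: water glass to the right of the wheel, 68 mm across, 95 mm high; origin under its centre.
- syrup: bystander: brown syrup bottle with a white cap beyond the tray, 54 mm across, 116 mm high; origin under its centre.

How it is judged:
On the way:
1. the lid's opening has been turned over the empty compartment (centres within 8 mm) (distance between dial_opening and empty_slot below 0.008 m), for 0.2 s.
At the end, for the whole second after the job is handed in: The lid's opening stands over the empty compartment, the two centres within 8 mm (about 6 degrees), the lid is still, and the vial rests wholly inside that compartment: its underside and its cap are both below the lid's upper face, standing, leaning or lying (distance between dial_opening and empty_slot below 0.008 m and z of vial in the frame of empty_slot between -0.06 and -0.002 m and y of vial in the frame of empty_slot between -0.045 and 0.045 m and x of vial in the frame of empty_slot between -0.044 and 0.036 m and z of vial_top in the frame of empty_slot between -0.06 and -0.002 m and y of vial_top in the frame of empty_slot between -0.045 and 0.045 m and x of vial_top in the frame of empty_slot between -0.044 and 0.036 m and linear speed of vial below 0.02 m/s and velocity of joint dial between -0.05 and 0.05 rad/s); the robot touches nothing.
It fails at once if the medicine cup or the eye-drop bottle was shoved more than 30 mm or tipped over (distance of any of med_cup, dropper from where it was at the start of the episode above 0.03 m or angle between any of med_cup, dropper's own z axis and vertical above 0.5 rad).
It fails at once if one of the two cartons was shoved more than 30 mm or tipped over (distance of any of box_teal, box_red from where it was at the start of the episode above 0.03 m or angle between any of box_teal, box_red's own z axis and vertical above 0.5 rad).
It fails at once if the water glass was shoved more than 30 mm or tipped over (distance of tumbler from where it was at the start of the episode above 0.03 m or angle between tumbler's own z axis and vertical above 0.5 rad).
It fails at once if the syrup bottle was shoved more than 30 mm or tipped over (distance of syrup from where it was at the start of the episode above 0.03 m or angle between syrup's own z axis and vertical above 0.5 rad).
It also fails if it takes over 58 s, if anything falls off the work surface, if the arm or the gripper's body presses on something with over 40 N, if the wrist force passes 120 N, or if a joint passes its speed limit or range.

## Working session

There is one attempt and no reset: what is moved stays moved. The work goes in short steps, Python scripts to look and compute and a shell command to move; the robot and the scene stay as the last step left them, time stands still between calls to the robot, and variables do not carry over. Pictures are saved under pics/ and viewed, about 8 in all and at most 12, crops included, and the job is handed in when it is done.

```bash
mkdir -p pics; ls; python3 - <<'E'
from station import arm
import cv2,numpy as np
o=arm.get_obs();print(o)
for n in ["scene","side","wrist"]:
    c=arm.read_camera(n);cv2.imwrite(f"pics/{n}0.png",c["color"][:,:,::-1])
    print(n,{k:np.round(v,4).tolist() for k,v in c.items() if k!="color"})
E
```

```text
pics
{'clock': 0.0, 'q': array([-3.78115907e-02,  1.16473654e-01,  1.44228454e+00, -3.61257054e-06,
        1.58397808e+00, -3.77867120e-02]), 'joint_vel': array([ 7.10053728e-05, -6.33445694e-04, -8.44528034e-04, -5.08068074e-04,
       -1.18152767e-03, -4.77350694e-04]), 'joint_efforts': array([-3.01628024e-03, -7.32023120e+01, -6.32483125e+01, -3.67824050e-04,
        6.55109907e-03, -4.52531231e-05]), 'tool_pos': array([ 6.74890503e-01, -1.33969511e-05,  3.03158466e-01]), 'tool_rot': array([-1.57075653e+00,  9.17229931e-04,  8.78079164e-04]), 'contact_force': array([-0.43425895,  0.70759914, -0.76166024]), 'torque': array([-0.01150306,  0.00479734,  0.00582573]), 'opening': 0.9975780117911656}
scene {'K': [[509.6921, 0.0, 318.5656], [0.0, 509.6921, 232.2757], [0.0, 0.0, 1.0]], 'rvec': [2.5258, 0.7587, -0.2225], 'tvec': [-0.474, -0.2764, 1.3779]}
side {'K': [[540.1075, 0.0, 313.3129], [0.0, 540.1075, 244.0812], [0.0, 0.0, 1.0]], 'rvec': [0.413, -2.7159, 1.2932], 'tvec': [0.5601, 0.2283, 1.0557]}
wrist {'K': [[373.5531, 0.0, 318.3291], [0.0, 373.5531, 237.425], [0.0, 0.0, 1.0]], 'mount': [[1.0, 0.0009, 0.001, 0.0014], [-0.0007, -0.2683, 0.9633, -0.0692], [0.0012, -0.9633, -0.2683, 0.0682], [0.0, 0.0, 0.0, 1.0]]}
```

View pics/scene0.png

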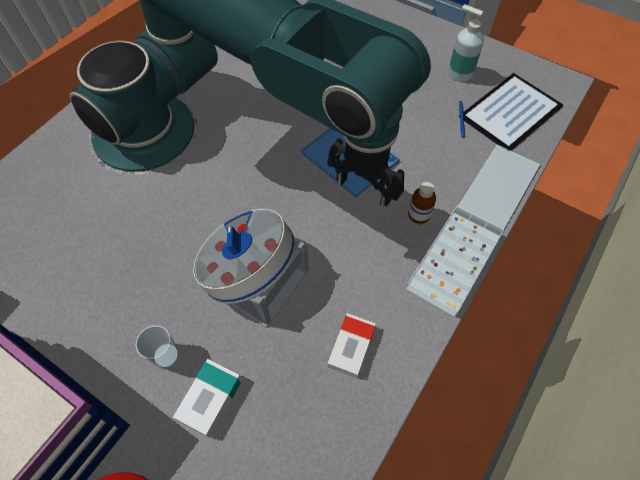

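View pics/side0.png

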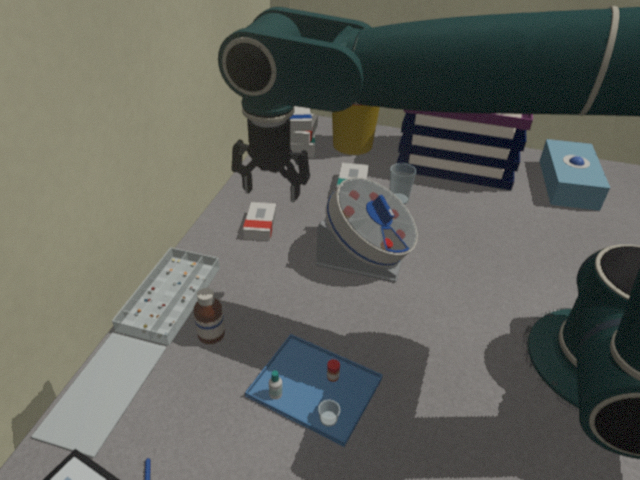

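View pics/wrist0.png

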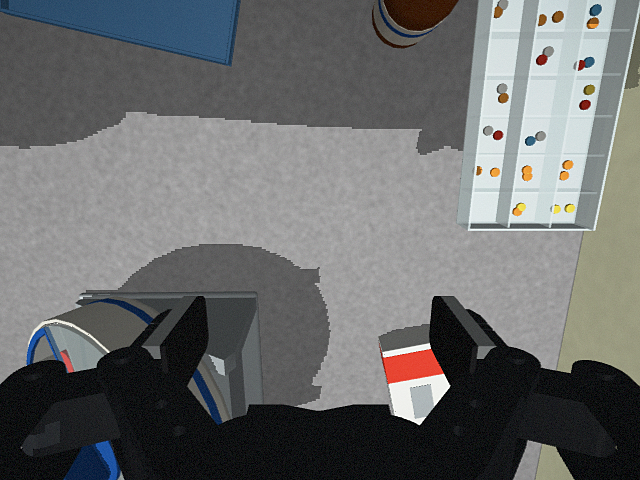

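The wheel is at about (243,255) in scene and (372,220) in side. The tray is at (315,388) in side, with the red-capped vial at (333,370). Next I'll take enlarged crops to find the points.

```bash
python3 - <<'E'
import cv2,numpy as np
a=cv2.imread("pics/scene0.png")[195:325,180:320]
b=cv2.imread("pics/side0.png")[170:290,310:430]
a=cv2.resize(a,(400*140//130,400),interpolation=3);b=cv2.resize(b,(360,360),interpolation=3)
im=np.zeros((400,800,3),np.uint8);im[:,:a.shape[1]]=a[:, :430];im[:360,435:795]=b
cv2.imwrite("pics/crop1.png",im);print(a.shape)
E
```

```text
(400, 430, 3)
```

View pics/crop1.png

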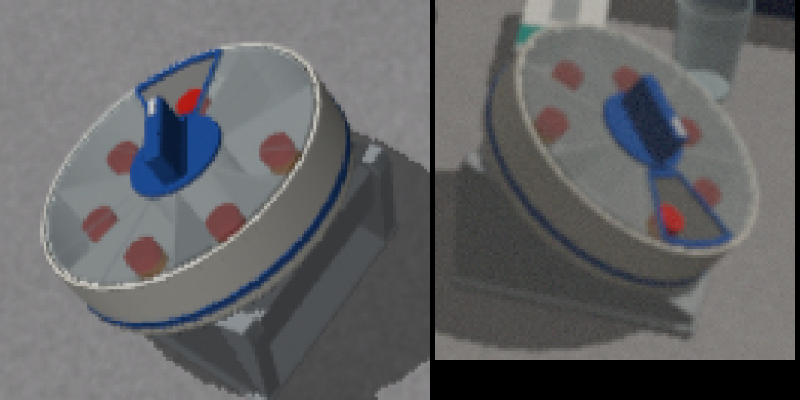

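```bash
cat > h.py <<'E'
import cv2,numpy as np
from scipy.spatial.transform import Rotation as Rn
K1=np.array([[509.6921,0,318.5656],[0,509.6921,232.2757],[0,0,1]]);K2=np.array([[540.1075,0,313.3129],[0,540.1075,244.0812],[0,0,1]])
C={'scene':(K1,np.array([2.5258,.7587,-.2225]),np.array([-.474,-.2764,1.3779])),'side':(K2,np.array([.413,-2.7159,1.2932]),np.array([.5601,.2283,1.0557]))}
def proj(n,P):
    K,r,t=C[n]; return cv2.projectPoints(np.asarray(P,float).reshape(-1,1,3),r,t,K,None)[0].reshape(-1,2)
def onplane(n,uv,z):
    K,r,t=C[n];R=Rn.from_rotvec(r).as_matrix();d=R.T@np.linalg.inv(K)@[*uv,1];c=-R.T@t
    return c+d*(z-c[2])/d[2]
def wheel(p): # x,y,yaw -> axis base point and 3 axes (x up-slope,y,z axis)
    Rd=Rn.from_euler('z',p[2]).as_matrix()@Rn.from_euler('y',-30,degrees=True).as_matrix()
    return np.array([p[0],p[1],.072]),Rd
def wp(p,r,a,s):
    o,R=wheel(p);a=np.asarray(a,float);return o+(np.stack([r*np.cos(a),r*np.sin(a),s+0*a],-1))@R.T
E
cat > fit.py <<'E'
from h import *
from scipy.optimize import least_squares
S=lambda L:np.array(L)/[430/140,400/130]+[180,195]
D=lambda L:(np.array(L)-[435,0])/3+[310,170]
rs=S([(42,235),(100,130),(200,55),(260,43),(320,95),(312,165),(240,240),(160,280),(95,286)])
rd=D([(515,60),(560,28),(620,40),(700,100),(755,190),(745,235)])
os_=S([(137,90),(220,48),(205,112)]);od=D([(733,240),(672,243),(650,172)])
g=np.radians(19)
def opn(p):return np.concatenate([wp(p,.1,[p[3]+g,p[3]-g],p[4]),wp(p,.042,[p[3]-g],p[4])])
th=np.linspace(0,2*np.pi,721)
def f(p):
    e=[]
    c=wp(p,.109,th,p[5])
    for n,m in(('scene',rs),('side',rd)):
        q=proj(n,c);d=np.linalg.norm(m[:,None]-q[None],axis=2).min(1);e.append(d)
    e.append((proj('scene',opn(p))-os_).ravel());e.append((proj('side',opn(p))-od).ravel())
    return np.concatenate(e)
best=None
for y0 in(-.5,0,.5):
  for a0 in np.arange(-3,3.1,1):
    r=least_squares(f,[.65,-.25,y0,a0,.06,.06],diff_step=1e-4)
    if best is None or r.cost<best.cost:best=r
p=best.x;print(p.round(4),best.cost,np.round(best.fun,1))
np.save('p.npy',p)
cs=S([(123,158),(100,223),(147,255),(226,222),(280,153),(190,100)]);cd=D([(568,75),(627,80),(552,127),(690,130),(707,192),(672,220)])
o,R=wheel(p)
for n,cc in(('scene',cs),('side',cd)):
    K,r,t=C[n];Rc=Rn.from_rotvec(r).as_matrix();c0=-Rc.T@t
    for uv in cc:
        d=Rc.T@np.linalg.inv(K)@[*uv,1]; n_=R[:,2]; P=c0+d*((o+n_*(p[4]-.011)-c0)@n_)/(d@n_); q=R.T@(P-o);print(n,uv.round(),np.degrees(np.arctan2(q[1],q[0])).round(1),np.hypot(q[0],q[1]).round(3))
print('hub',wp(p,0,[0],p[4]))
for n,uv,z in(('side',(333,362),.041),('side',(329,404),.033),('side',(276,374),.055)):print(uv,onplane(n,uv,z))
E
python3 fit.py
```

```text
[ 0.5137 -0.1779  0.0029  2.3756  0.0512  0.045 ] 21.67329094112735 [ 1.7  1.4  0.4  0.4  1.4  2.   0.7  0.2  0.3  0.4  0.5  0.1  0.6  1.5
  0.2  0.5 -0.4 -1.3  1.1 -3.4 -1.  -2.  -1.2 -1.8 -0.6  0.2  2.1]
scene [220. 246.] -171.1 0.065
scene [213. 267.] -118.4 0.071
scene [228. 278.] -67.2 0.079
scene [254. 267.] -23.7 0.081
scene [271. 245.] 20.7 0.078
scene [242. 228.] 132.9 0.069
side [354. 195.] -21.7 0.072
side [374. 197.] -72.8 0.071
side [349. 212.] 32.7 0.074
side [395. 213.] -124.4 0.075
side [401. 234.] -175.5 0.071
side [389. 243.] 135.0 0.07
hub [[ 0.48814391 -0.17797497  0.116343  ]]
(333, 362) [0.49019866 0.19330478 0.041     ]
(329, 404) [0.47461113 0.27616175 0.033     ]
(276, 374) [0.5764893  0.26003689 0.055     ]
```

The fit puts the hub at about (0.488, -0.178), with the opening at ~136° and the empty compartment at ~82°. That means a turn of roughly 54° clockwise. Next I'll bring the wrist camera over the wheel from the low side.

```bash
python3 -m pendant '[[0,0,0,-8.5],[0,0,0,-8.5],[0,0,0,-8.5],[0,0,0,-8.5],[0,0,0,-8.5],[0,0,0,-8.5],[0,0,0,-8.5],[0,0,0,-8.5],[0,0,0,-8.5],[0,0,0,-8.5],[0,0,0,-5],[-30,-3,34,0],[-30,-3,34,0],[-30,-3,34,0],[-30,-3,34,0],[-29,-3,32,0],[-29,-2,32,0],[0,0,0,0],[0,0,0,0]]' && python3 - <<'E'
from station import arm
import cv2,numpy as np
o=arm.get_obs();print(o['tool_pos'],o['tool_rot'],o['q'])
c=arm.read_camera('wrist');cv2.imwrite("pics/w1.png",c["color"][:,:,::-1]);np.savez('w1.npz',pos=o['tool_pos'],rot=o['tool_rot'],K=c['K'],mount=c['mount'])
E
```

```text
clock: 2.05
tool_pos: [0.4746, -0.1784, 0.3211]
tool_rot: [-1.211, -1.208, 1.208]
contact_force: [0.8, 0.2, 1.0]
opening: 1.001
[ 0.47460782 -0.17843189  0.32109313] [-1.21051973 -1.20844201  1.2077044 ] [-4.10012925e-01 -2.59207611e-01  1.76951048e+00  2.12475176e-04
  1.63065256e+00 -1.97913698e+00]
```

View pics/w1.png

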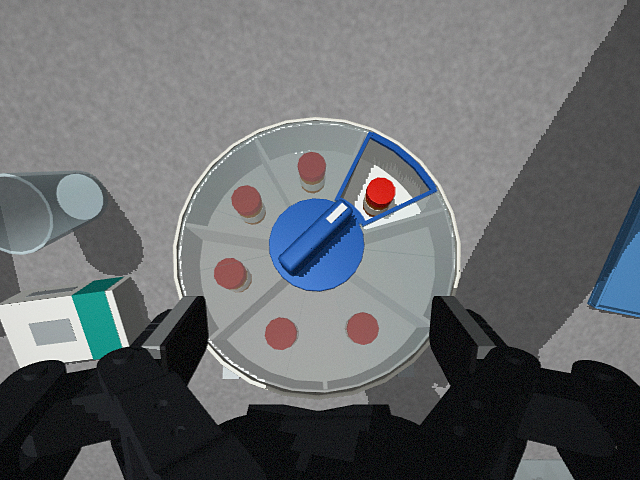

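The wrist picture shows the hub centre at (317,245) and opening corners at (370,133), (434,187) and (366,226). The bare compartment is just clockwise at about (405,255). I'll refine the fit with these points and overlay it on the picture.

```bash
cat >> h.py <<'E'
def wproj(P,w):
    Rt=Rn.from_rotvec(w['rot']).as_matrix();M=w['mount']
    X=(np.asarray(P)-w['pos'])@Rt; X=(X-M[:3,3])@M[:3,:3]
    u=X@w['K'].T; return u[:,:2]/u[:,2:]
E
cat > fit2.py <<'E'
from h import *
from scipy.optimize import least_squares
w=dict(np.load('w1.npz'));p0=np.load('p.npy')
exec(open('fit.py').read().split("best=None")[0].split("least_squares\n")[1])
rw=np.array([(315,119),(175,255),(460,255),(372,128),(210,165),(450,190)]);hw=np.array([(269,245),(364,245),(317,199),(317,290),(285,212)])
ow=np.array([(370,133),(434,187),(366,226)])
caps=np.array([(312,163),(246,198),(229,270),(280,330),(363,326),(381,188)]) 
f0=f
def g2(p):
    e=[.5*f0(p)]
    for c,m in((wp(p,.109,th,p[5]),rw),(wp(p,.036,th,p[4]+.003),hw)):
        e.append(np.linalg.norm(m[:,None]-wproj(c,w)[None],axis=2).min(1))
    e.append((wproj(opn(p),w)-ow).ravel())
    return np.concatenate(e)
r=least_squares(g2,p0,diff_step=1e-4);p=r.x;print(p.round(4),r.cost,r.fun.round(1));np.save('p2.npy',p)
k=-p[6:7] if len(p)>6 else None
im=cv2.imread('pics/w1.png')
def poly(P,c):cv2.polylines(im,[np.round(wproj(P,w)).astype(int)],False,c,1)
poly(wp(p,.109,th,p[5]),(0,255,0));poly(wp(p,.036,th,p[4]+.003),(0,255,0))
# caps angles on wrist
Rt=Rn.from_rotvec(w['rot']).as_matrix();c0=w['pos']+Rt@w['mount'][:3,3];o,R=wheel(p);n_=R[:,2];A=[]
for uv in caps:
    d=Rt@w['mount'][:3,:3]@np.linalg.inv(w['K'])@[*uv,1];P=c0+d*((o+n_*(p[4]-.014)-c0)@n_)/(d@n_);q=R.T@(P-o);A.append(np.degrees(np.arctan2(q[1],q[0])));print(uv,A[-1].round(1),np.hypot(*q[:2]).round(3))
A=np.array(A);s=360/7;print('grid offsets',((A+s/2)%s-s/2).round(1),'opening',np.degrees(p[3]))
off=np.degrees(np.angle(np.exp(1j*np.radians(A*7)).sum()))/7;E=[off+s*i for i in range(7)];e=min(E,key=lambda a:abs(a-83));print('empty',e)
np.save('e.npy',np.radians(e))
for i in range(7):
    a=np.radians(e+s/2+s*i);poly(np.array([wp(p,r_,[a],p[4]-.004)[0] for r_ in(.036,.104)]),(0,255,255))
poly(wp(p,.1,np.linspace(p[3]-g,p[3]+g,9),p[4]),(0,0,255))
z=p[4]+.023;hgt=wp(p,0,[0],z+.008)[0];print('grip',wp(p,0,[0],z),'top',hgt)
for b in(p[3],):
    o,R=wheel(p)
    for sx in(1,-1):
        for sy in(1,-1):
            q=o+R@np.array([sx*.031*np.cos(b)-sy*.007*np.sin(b),sx*.031*np.sin(b)+sy*.007*np.cos(b),z+.008]);cv2.circle(im,tuple(np.round(wproj([q],w)[0]).astype(int)),2,(255,255,255),-1);print('bar corner',q.round(4))
cv2.imwrite('pics/w1o.png',cv2.resize(im[90:420,130:500],(740,592) ,interpolation=3))
E
python3 fit2.py
```

```text
[ 0.5165 -0.1773  0.0616  2.3077  0.0543  0.0524] 53.27197688315158 [ 0.6  1.6  1.1  1.   0.1  1.8  0.9  0.2  0.1  0.1  0.7  0.7  0.9  0.3
  0.4  0.4 -0.6 -0.6  0.  -1.7 -0.7 -1.1 -1.3 -1.  -1.4 -0.   0.2  1.1
  0.7  2.5  0.6  1.8  4.5  0.3  1.3  0.8  1.7  1.   0.6  3.2 -1.8  1.3
  0.3 -5.6]
[312 163] -179.2 0.074
[246 198] -129.0 0.074
[229 270] -79.5 0.072
[280 330] -27.5 0.069
[363 326] 26.5 0.069
[381 188] 131.1 0.073
grid offsets [-24.9  25.3  23.4  23.9 -25.  -23.1] opening 132.22307109790114
empty 77.06199213221261
grip [[ 0.47791784 -0.17966749  0.13893457]] top [ 0.47392543 -0.17991374  0.14586277]
bar corner [ 0.4503 -0.1631  0.1329]
bar corner [ 0.4587 -0.1531  0.138 ]
bar corner [ 0.4892 -0.2067  0.1537]
bar corner [ 0.4975 -0.1967  0.1589]
```

View pics/w1o.png

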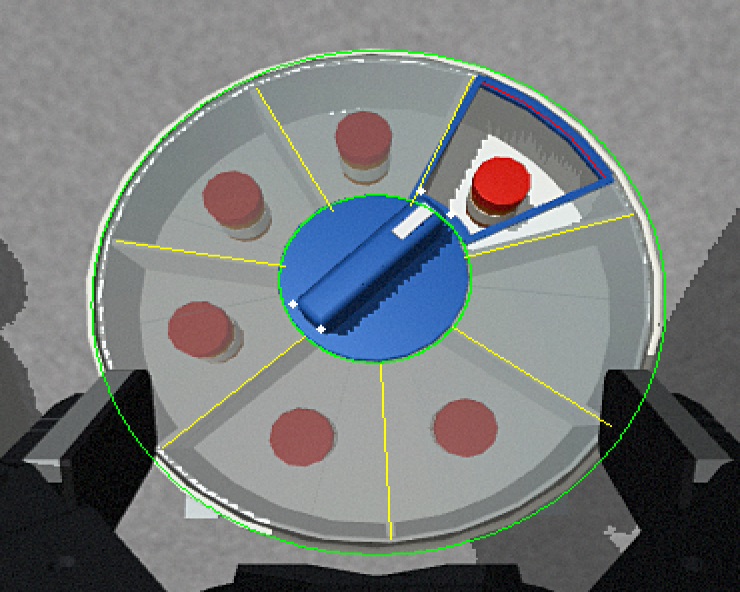

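The overlay matches the walls, hub and rim. The opening is at 132.2° and the empty compartment at 77.1°, so the lid needs about 55° clockwise. I plan to push the bar's downslope side with the closed fingertips. Next I'll work out that path.

```bash
cat > path.py <<'E'
from h import *
from station import arm
p=np.load('p2.npy');o,R=wheel(p);s=p[4]+.031
ob=arm.get_obs();print(ob['tool_pos'].round(4))
t=np.radians(15);off=np.array([14.4,11.2,0])/1e3
X=np.array([np.sin(t),np.cos(t),0]);Z=-np.array([np.cos(t),-np.sin(t),0]);prev=ob['tool_pos'].copy()
for b in (132.2,126,120,114,108,102,96,90,84,80,77):
    a=np.radians(b);c=o+R@np.array([.022*np.cos(a)-.007*np.sin(a),.022*np.sin(a)+.007*np.cos(a),s])
    n=R@np.array([-np.sin(a),np.cos(a),0])
    T=c-off;T[2]=c[2]-.012+.073
    if b==132.2:T[:2]+=n[:2]*.018
    d=(T-prev)*1e3;print(b,'contact',c.round(4),'TCP',T.round(4),'rows xyz',np.round([d@X,-d[2],d@Z],1));prev=T
E
python3 path.py
```

```text
[ 0.4751 -0.1779  0.3209]
132.2 contact [ 0.456  -0.1694  0.1359] TCP [ 0.4308 -0.1934  0.1969] rows xyz [-26.4 124.   38.8]
126 contact [ 0.457  -0.1672  0.1366] TCP [ 0.4426 -0.1784  0.1976] rows xyz [17.5 -0.7 -7.6]
120 contact [ 0.4582 -0.1653  0.1373] TCP [ 0.4438 -0.1765  0.1983] rows xyz [ 2.2 -0.8 -0.7]
114 contact [ 0.4596 -0.1635  0.1382] TCP [ 0.4452 -0.1747  0.1992] rows xyz [ 2.1 -0.9 -0.9]
108 contact [ 0.4611 -0.1619  0.1391] TCP [ 0.4467 -0.1731  0.2001] rows xyz [ 2.  -0.9 -1.1]
102 contact [ 0.4628 -0.1605  0.1402] TCP [ 0.4484 -0.1717  0.2012] rows xyz [ 1.8 -1.  -1.3]
96 contact [ 0.4646 -0.1593  0.1412] TCP [ 0.4502 -0.1705  0.2022] rows xyz [ 1.6 -1.1 -1.4]
90 contact [ 0.4665 -0.1583  0.1424] TCP [ 0.4521 -0.1695  0.2034] rows xyz [ 1.4 -1.1 -1.6]
84 contact [ 0.4685 -0.1576  0.1435] TCP [ 0.4541 -0.1688  0.2045] rows xyz [ 1.2 -1.2 -1.7]
80 contact [ 0.4699 -0.1572  0.1443] TCP [ 0.4555 -0.1684  0.2053] rows xyz [ 0.7 -0.8 -1.2]
77 contact [ 0.4709 -0.157   0.1449] TCP [ 0.4565 -0.1682  0.2059] rows xyz [ 0.5 -0.6 -0.9]
```

```bash
python3 -m pendant '[[0,0,0,7.5],[0,0,0,7.5],[-13,20,19,0],[-13,25,20,0],[0,40,0,0],[0,39,0,0],[0,0,0,0],[4,0,-2,0],[4,0,-2,0],[4,0,-2,0],[5,-1,-2,0],[2,-1,-1,0],[2,-1,-1,0],[2,-1,-1,0],[2,-1,-1,0],[2,-1,-1,0],[2,-1,-2,0],[0,0,0,0]]' 0 && python3 - <<'E'
from station import arm
import cv2,numpy as np
o=arm.get_obs()
c=arm.read_camera('wrist');cv2.imwrite("pics/w2.png",c["color"][:,:,::-1]);np.savez('w2.npz',pos=o['tool_pos'],rot=o['tool_rot'],K=c['K'],mount=c['mount'])
E
```

```text
clock: 3.9
tool_pos: [0.4527, -0.1686, 0.2039]
tool_rot: [-1.321, -1.014, 1.014]
contact_force: [-3.9, 1.1, -0.8]
opening: -0.0
```

View pics/w2.png

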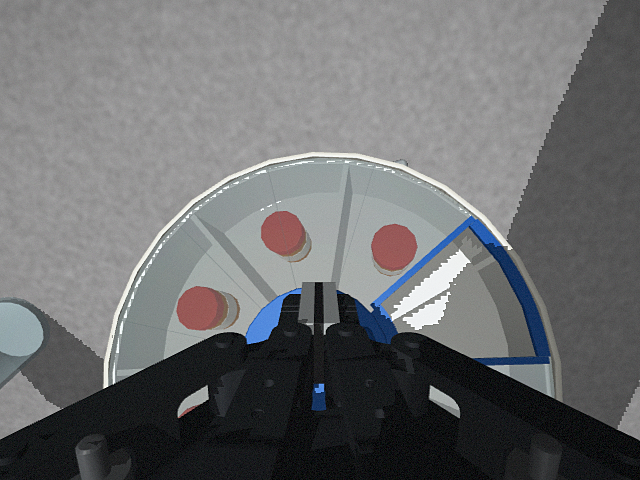

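The lid has turned. The opening's corners are now at (473,218), (549,357) and (375,305), so I'll solve for its angle from those.

```bash
cat > ang.py <<'E'
import sys,json
from h import *
from scipy.optimize import least_squares
p=np.load('p2.npy');w=dict(np.load(sys.argv[1]));M=json.loads(sys.argv[2]) # list of [r_mm, sign, u, v]
g=np.radians(19)
def f(x):return np.concatenate([wproj(wp(p,r/1e3,[x[0]+s*g],p[4]),w)[0]-[u,v] for r,s,u,v in M])
r=least_squares(f,[1.4]);print('opening deg',np.degrees(r.x),'target',np.degrees(np.load('e.npy')),r.fun.round(1))
E
python3 ang.py w2.npz '[[100,1,473,218],[100,-1,549,357],[42,1,375,305]]'
```

```text
opening deg [95.71566774] target 77.06199213221261 [-2.2  5.2 -6.7 -1.8  6.4 -1.1]
```

```bash
python3 -m pendant '[[1.5,-1,-1.5,0],[1,-1,-1.5,0],[0.8,-1,-1.3,0],[0.5,-0.7,-1.1,0],[0,0,0,0],[-2,0,6,0],[0,-30,10,0],[0,-45,0,0],[0,-40,0,0],[0,0,-16,-7.5],[0,0,-18,-7.5],[0,0,0,0],[0,0,0,0]]' && python3 - <<'E'
from station import arm
import cv2,numpy as np
o=arm.get_obs()
c=arm.read_camera('wrist');cv2.imwrite("pics/w3.png",c["color"][:,:,::-1]);np.savez('w3.npz',pos=o['tool_pos'],rot=o['tool_rot'],K=c['K'],mount=c['mount'])
E
```

```text
clock: 5.25
tool_pos: [0.476, -0.1709, 0.3225]
tool_rot: [-1.21, -1.207, 1.207]
contact_force: [0.6, -1.0, 0.4]
opening: -0.003
```

View pics/w3.png

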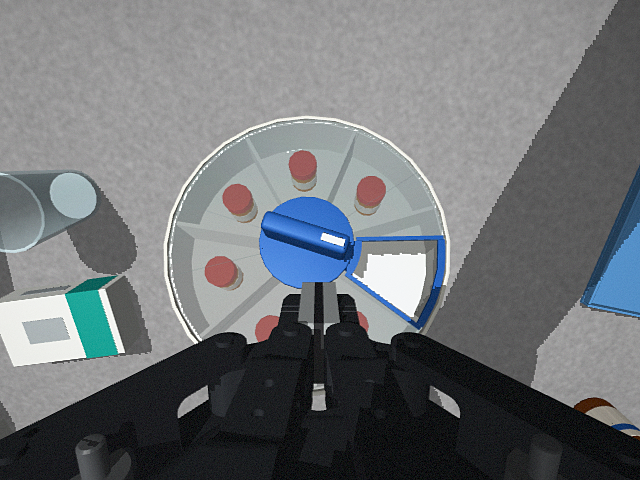

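The opening now looks to be over the bare compartment. Its corners are at (445,238), (421,327) and (356,238).

```bash
python3 ang.py w3.npz '[[100,1,445,238],[100,-1,421,327],[42,1,356,238]]'; python3 ang.py w3.npz '[[100,1,440,241],[100,-1,420,322],[42,1,358,240]]'; python3 - <<'E'
from h import *
p=np.load('p2.npy');e=float(np.load('e.npy'));w=dict(np.load('w3.npz'));im=cv2.imread('pics/w3.png');g=np.radians(19);s=np.pi/7
P=lambda q,c:cv2.polylines(im,[np.round(wproj(q,w)*1).astype(int)],False,c,1)
for k in(1,-1):P(np.array([wp(p,r,[e+k*s],p[4]-.004)[0] for r in(.034,.104)]),(0,255,255))
for k in(1,-1):P(np.array([wp(p,r,[e+k*g],p[4])[0] for r in(.042,.1)]),(0,0,255))
cv2.imwrite('pics/w3o.png',cv2.resize(im[190:350,320:480],(640,640),interpolation=3)[:600])
E
```

```text
opening deg [68.94558113] target 77.06199213221261 [-5.2  0.9 -2.6 -3.7  6.6  2.9]
opening deg [69.04054493] target 77.06199213221261 [-0.3 -2.3 -1.5  1.1  4.6  0.8]
```

View pics/w3o.png

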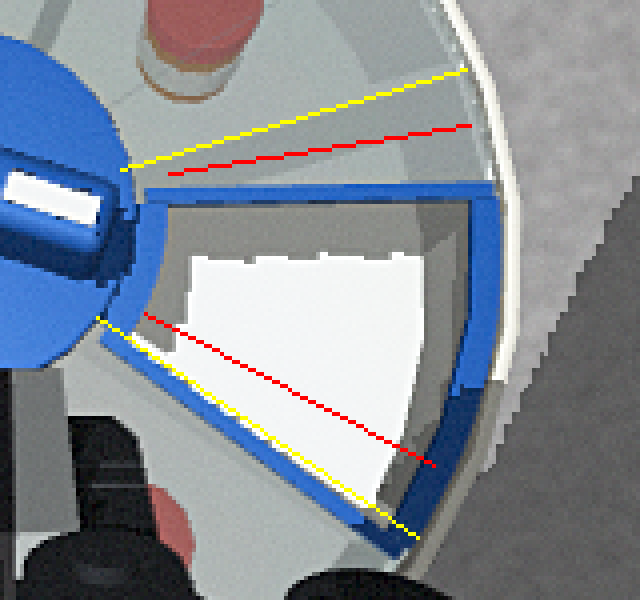

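It overshot: the opening is at 69° against the 77° target. I'll push the bar's other end, from the same downslope side, to bring it back about 8°.

```bash
python3 - <<'E'
from h import *
p=np.load('p2.npy');o,R=wheel(p);s=p[4]+.031;T0=np.load('w3.npz')['pos'];prev=T0
for b,back in((69,.012),(69,0),(77,0)):
    a=np.radians(b);c=o+R@np.array([-.022*np.cos(a)-.007*np.sin(a),-.022*np.sin(a)+.007*np.cos(a),s])
    T=c-np.array([.009+back,-.008,0]);T[2]=c[2]-.012+.073;d=(T-prev)*1e3;prev=T
    print(b,c.round(4),T.round(4),'rows',np.round([d[1],-d[2],-d[0]],1))
E
```

```text
69 [ 0.4626 -0.1987  0.1387] [ 0.4416 -0.1907  0.1997] rows [-19.8 122.9  34.4]
69 [ 0.4626 -0.1987  0.1387] [ 0.4536 -0.1907  0.1997] rows [  0.  -0. -12.]
77 [ 0.465  -0.2004  0.14  ] [ 0.456  -0.1924  0.201 ] rows [-1.7 -1.3 -2.4]
```

```bash
python3 -m pendant '[[-10,20,20,0],[-10,23,18,0],[0,40,0,0],[0,40,0,0],[0,0,-4,0],[0,0,-4,0],[0,0,0,0]]' && python3 -m pendant '[[0,0,-2,0],[0,0,0,0]]' && python3 -m pendant '[[0,0,-1,0],[0,0,0,0]]' && python3 -m pendant '[[0,0,-1,0],[0,0,0,0]]'
```

```text
clock: 6.0
tool_pos: [0.4472, -0.1911, 0.2021]
tool_rot: [-1.212, -1.21, 1.209]
contact_force: [-0.1, -0.5, 0.5]
opening: -0.005
clock: 6.2
tool_pos: [0.4487, -0.191, 0.2009]
tool_rot: [-1.211, -1.21, 1.209]
contact_force: [-0.6, -0.3, -0.5]
opening: -0.005
clock: 6.4
tool_pos: [0.4493, -0.1909, 0.1999]
tool_rot: [-1.21, -1.209, 1.209]
contact_force: [-0.6, 0.4, -0.2]
opening: 0.004
clock: 6.6
tool_pos: [0.4501, -0.1909, 0.1996]
tool_rot: [-1.209, -1.209, 1.209]
contact_force: [0.0, -0.3, 0.7]
opening: 0.0
```

```bash
for i in 1; do python3 -m pendant '[[0,0,-1.5,0],[0,0,0,0]]' | grep -E "pos|force"; python3 -m pendant '[[0,0,-1.5,0],[0,0,0,0]]'| grep -E "pos|force"; python3 -m pendant '[[0,0,-1,0],[0,0,0,0]]'| grep -E "pos|force"; done
```

```text
tool_pos: [0.4514, -0.1911, 0.1996]
contact_force: [-6.5, -0.8, 3.4]
tool_pos: [0.4528, -0.1912, 0.1997]
contact_force: [-6.8, -2.9, 3.6]
tool_pos: [0.4538, -0.1913, 0.1998]
contact_force: [-8.5, -3.0, 4.9]
```

```bash
python3 -m pendant '[[0,0,6,0],[0,-30,10,0],[0,-45,0,0],[0,-45,0,0],[10,0,-28,0],[10,0,-10,0],[0,0,0,0],[0,0,0,0]]' && python3 - <<'E'
from station import arm
from h import *
o=arm.get_obs()
c=arm.read_camera('wrist');im=c["color"][:,:,::-1].copy();cv2.imwrite("pics/w4.png",im);np.savez('w4.npz',pos=o['tool_pos'],rot=o['tool_rot'],K=c['K'],mount=c['mount'])
p=np.load('p2.npy');e=float(np.load('e.npy'));w=dict(np.load('w4.npz'));g=np.radians(19);s=np.pi/7
P=lambda q,c:cv2.polylines(im,[np.round(wproj(q,w)).astype(int)],False,c,1)
for k in range(7):P(np.array([wp(p,r,[e+(2*k+1)*s],p[4]-.004)[0] for r in(.034,.104)]),(0,255,255))
for k in(1,-1):P(np.array([wp(p,r,[e+k*g],p[4])[0] for r in(.042,.1)]),(0,0,255))
cv2.imwrite('pics/w4o.png',cv2.resize(im[110:350,160:480],(800,600),interpolation=3))
E
```

```text
clock: 8.0
tool_pos: [0.4757, -0.1706, 0.3184]
tool_rot: [-1.207, -1.209, 1.21]
contact_force: [0.2, 0.7, 0.2]
opening: 0.001
```

View pics/w4o.png

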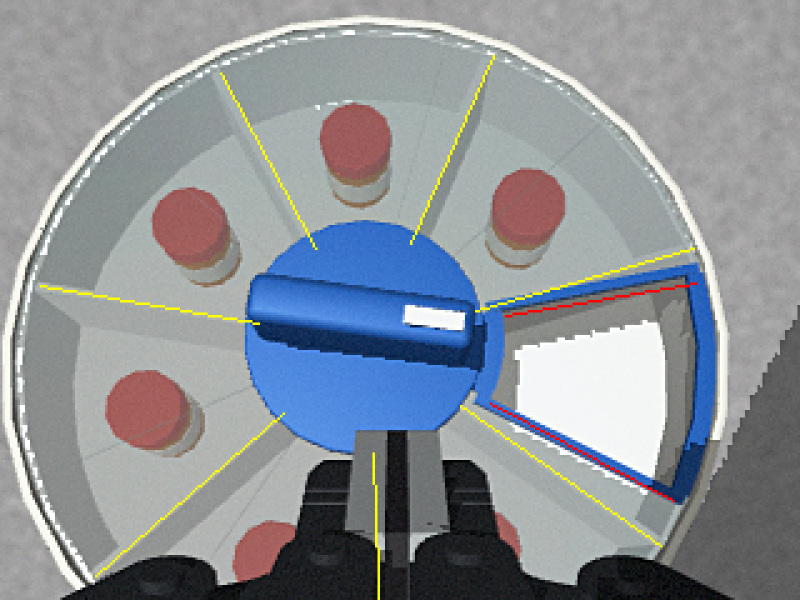

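```bash
python3 ang.py w4.npz '[[100,1,435.2,220.8],[100,-1,426.8,305.2],[42,1,362.8,235.2]]'; python3 -m pendant '[[45,0,0,0],[45,0,0,0],[45,0,0,0],[45,0,0,0],[45,0,0,0],[45,20,0,0],[45,20,0,0],[45,20,0,0],[4,8,-4,0],[0,0,0,0],[0,0,0,0]]' 46 && python3 - <<'E'
from station import arm
from h import *
o=arm.get_obs()
c=arm.read_camera('wrist');im=c["color"][:,:,::-1].copy();cv2.imwrite("pics/w5.png",im);np.savez('w5.npz',pos=o['tool_pos'],rot=o['tool_rot'],K=c['K'],mount=c['mount'])
hsv=cv2.cvtColor(im,cv2.COLOR_BGR2HSV);m=((hsv[...,0]<8)|(hsv[...,0]>172))&(hsv[...,1]>150)&(hsv[...,2]>70)
n,l,st,ce=cv2.connectedComponentsWithStats(m.astype(np.uint8))
for i in range(1,n):
    if st[i,4]>80:print(st[i],ce[i])
E
```

```text
opening deg [78.44339937] target 77.06199213221261 [ 1.6 -0.3  3.4  1.8 -1.3 -0.8]
clock: 9.15
tool_pos: [0.4801, 0.1921, 0.2519]
tool_rot: [-1.21, -1.208, 1.209]
contact_force: [1.0, -0.5, 0.7]
opening: 0.54
[310 217  30  32 725] [323.96413793 232.38758621]
```

View pics/w5.png

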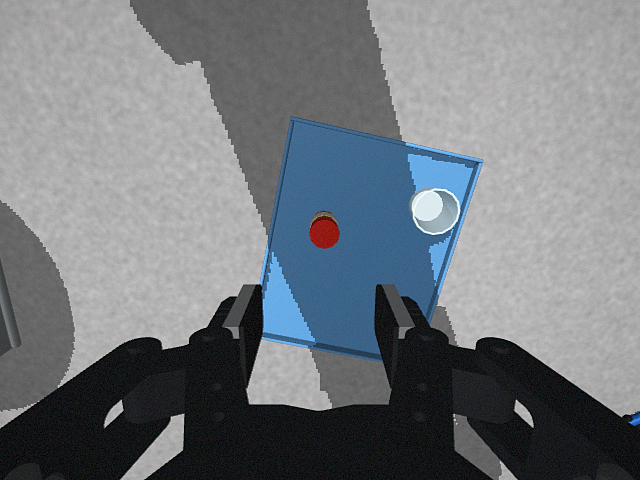

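The opening measures 78.4° against 77.1°, about 2 mm off, which is fine. The vial's cap is at (324,233), well clear of the cup. I'll work out the grasp and the placing target.

```bash
python3 - <<'E'
from h import *
w=dict(np.load('w5.npz'));Rt=Rn.from_rotvec(w['rot']).as_matrix();c0=w['pos']+Rt@w['mount'][:3,3]
def at(uv,z):
    d=Rt@w['mount'][:3,:3]@np.linalg.inv(w['K'])@[*uv,1];return c0+d*(z-c0[2])/d[2]
v=at((324,233),.041);print('vial top',v,'cup',at((436,211),.033), 'dia', np.linalg.norm(at((310,233),.041)-at((339.5,233),.041)))
for z in(.038,.044):print(at((324,233),z))
T=np.array([v[0],v[1],.028+.070]);d=(T-w['pos'])*1e3;print('rows to grasp',d[1],-d[2],-d[0])
p=np.load('p2.npy');b=np.radians(78);c=wp(p,.071,[b],p[4])[0];print('opening centre',c, 'slot',wp(p,.071,[float(np.load('e.npy'))],p[4]))
T2=np.array([c[0],c[1],c[2]+.070]);d=(T2-T)*1e3;print('place TCP',T2,'rows',d[1],-d[2],-d[0])
E
```

```text
vial top [0.48817149 0.19675792 0.041     ] cup [0.4723665  0.28469304 0.033     ] dia 0.022882511272504673
[0.48896905 0.19680294 0.038     ]
[0.48737394 0.19671289 0.044     ]
rows to grasp 4.656652912419651 153.8731123952509 -8.04155651827454
opening centre [ 0.49788033 -0.10885573  0.12639685] slot [[ 0.4988768  -0.10904571  0.12696431]]
place TCP [ 0.49788033 -0.10885573  0.19639685] rows -305.6136496514454 -98.39684604021117 -9.708841572590888
```

```bash
python3 -m pendant '[[5,30,-8,0],[0,40,0,0],[0,40,0,0],[0,30,0,0],[0,14,0,0],[0,0,0,0],[0,0,0,0],[0,0,0,0]]' && python3 -m pendant '[[0,0,0,0],[0,0,0,0],[0,0,0,0],[0,0,0,0],[0,0,0,0],[0,0,0,0]]' 10 && python3 -m pendant '[[0,-30,0,0],[0,-45,0,0],[0,-45,0,0],[0,-45,0,0],[0,0,0,0]]'
```

```text
clock: 10.0
tool_pos: [0.489, 0.1981, 0.0997]
tool_rot: [-1.211, -1.211, 1.207]
contact_force: [0.3, 0.0, -0.2]
opening: 0.537
clock: 10.6
tool_pos: [0.4887, 0.1982, 0.0989]
tool_rot: [-1.21, -1.211, 1.208]
contact_force: [-1.7, -1.1, 7.4]
opening: 0.25
clock: 11.1
tool_pos: [0.4893, 0.1986, 0.2698]
tool_rot: [-1.213, -1.217, 1.203]
contact_force: [0.4, -0.1, -1.6]
opening: 0.255
```

```bash
python3 -m pendant '[[-30,-20,-3,0],[-40,0,-2,0],[-40,0,-2,0],[-40,0,-2,0],[-40,0,-1,0],[-40,0,-1,0],[-40,0,0,0],[-30,0,0,0],[-7,0,0,0],[0,0,0,0],[0,0,0,0]]' && python3 -m pendant '[[0,30,0,0],[0,20,0,0],[0,0,0,0],[0,0,0,0]]'
```

```text
clock: 12.2
tool_pos: [0.4991, -0.1082, 0.2825]
tool_rot: [-1.209, -1.21, 1.209]
contact_force: [-0.1, 0.2, 0.0]
opening: 0.25
clock: 12.6
tool_pos: [0.4993, -0.1081, 0.2333]
tool_rot: [-1.209, -1.21, 1.21]
contact_force: [0.5, 0.6, 0.9]
opening: 0.251
```

```bash
python3 -m pendant '[[0,6,0,0],[0,6,0,0],[0,0,0,0]]' | grep -E "pos|force" && python3 -m pendant '[[0,6,0,0],[0,6,0,0],[0,0,0,0]]' | grep -E "pos|force"; python3 -m pendant '[[0,6,0,0],[0,5,0,0],[0,0,0,0],[0,0,0,0]]'
python3 - <<'E'
from station import arm
import cv2
a=arm.read_camera("side")["color"][:,:,::-1][170:290,330:430];b=arm.read_camera("scene")["color"][:,:,::-1][190:310,185:305]
cv2.imwrite("pics/pre.png",cv2.hconcat([cv2.resize(a,(400,480),interpolation=3),cv2.resize(b,(400,480),interpolation=3)]))
E
```

```text
tool_pos: [0.499, -0.1088, 0.2201]
contact_force: [-0.5, 0.4, -0.4]
tool_pos: [0.4988, -0.1089, 0.2075]
contact_force: [-0.3, 0.6, -0.1]
clock: 13.6
tool_pos: [0.4991, -0.1089, 0.1975]
tool_rot: [-1.209, -1.209, 1.209]
contact_force: [-0.1, 0.3, 0.1]
opening: 0.253
```

No contact so far, so the vial is passing freely through the opening. I'll go slightly deeper, release and retreat.

```bash
python3 -m pendant '[[0,4,0,0],[0,3,0,0],[0,0,0,0]]' && python3 -m pendant '[[0,0,0,0],[0,0,0,0],[0,0,0,0],[0,0,0,0],[0,0,0,0]]' 35 && python3 -m pendant '[[0,-10,0,0],[0,-20,0,0],[0,-40,0,0],[0,-40,0,0],[-10,-10,16,0],[-30,0,5,0],[-25,0,0,0],[0,0,0,0],[0,0,0,0]]' && python3 - <<'E'
from station import arm
from h import *
o=arm.get_obs()
c=arm.read_camera('wrist');im=c["color"][:,:,::-1].copy();cv2.imwrite("pics/w6.png",im);np.savez('w6.npz',pos=o['tool_pos'],rot=o['tool_rot'],K=c['K'],mount=c['mount'])
p=np.load('p2.npy');e=float(np.load('e.npy'));w=dict(np.load('w6.npz'));g=np.radians(19)
u=wproj(wp(p,.071,[e],p[4]),w)[0];print(u)
for k in(1,-1):cv2.polylines(im,[np.round(wproj(np.array([wp(p,r,[e+k*g],p[4])[0] for r in(.042,.1)]),w)).astype(int)],False,(0,0,255),1)
x,y=np.clip(np.round(u).astype(int),[200,150],[440,330]);cv2.imwrite('pics/w6o.png',cv2.resize(im[y-150:y+150,x-200:x+200],(800,600),interpolation=3))
E
```

```text
clock: 14.0
tool_pos: [0.499, -0.1088, 0.19]
tool_rot: [-1.209, -1.209, 1.209]
contact_force: [1.0, -0.5, -0.6]
opening: 0.251
clock: 14.5
tool_pos: [0.4985, -0.1104, 0.1897]
tool_rot: [-1.211, -1.205, 1.212]
contact_force: [-3.4, -17.1, -8.9]
opening: 0.402
clock: 15.4
tool_pos: [0.4781, -0.1741, 0.3106]
tool_rot: [-1.209, -1.208, 1.208]
contact_force: [-0.1, 0.8, 0.6]
opening: 0.41
[408.86010308 260.09871459]
```

View pics/w6o.png

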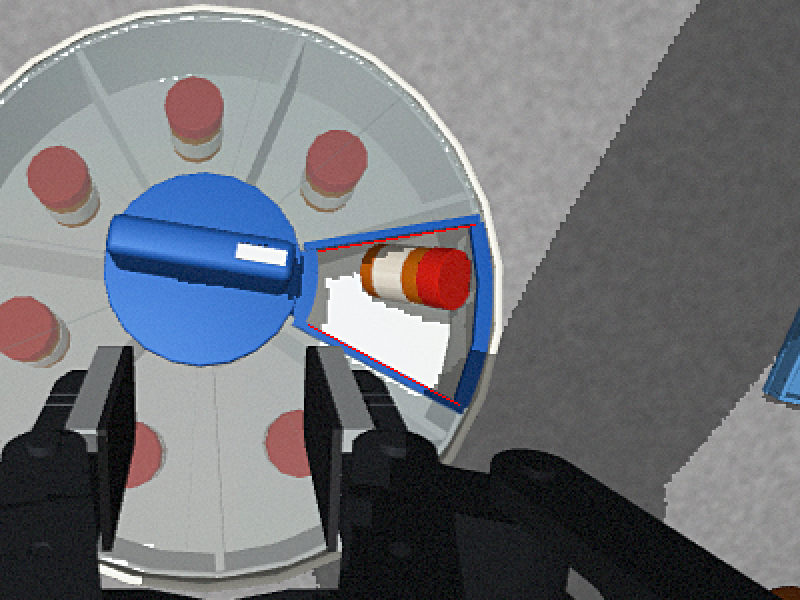

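The vial has gone through the opening and is lying radially in the compartment, cap outward, at about crop pixel (445,278). The lid still sits on the predicted edge lines. I'll check numerically that the cap is below the lid, by triangulating it with the fixed cameras.

```bash
cat > chk.py <<'E'
from station import arm
from h import *
from scipy.optimize import least_squares
p=np.load('p2.npy');e=float(np.load('e.npy'));o,R=wheel(p)
ob=arm.get_obs();ims={n:arm.read_camera(n) for n in('wrist','scene','side')}
w=dict(pos=ob['tool_pos'],rot=ob['tool_rot'],K=ims['wrist']['K'],mount=ims['wrist']['mount'])
pr={'wrist':lambda P:wproj(P,w),'scene':lambda P:proj('scene',P),'side':lambda P:proj('side',P)}
C0=wp(p,.071,[e],p[4])[0];obs={}
for n in ims:
    hsv=cv2.cvtColor(ims[n]['color'],cv2.COLOR_RGB2HSV);m=((hsv[...,0]<6)|(hsv[...,0]>174))&(hsv[...,1]>185)&(hsv[...,2]>100)
    nn,l,st,ce=cv2.connectedComponentsWithStats(m.astype(np.uint8));u=pr[n](C0[None])[0]
    L=[(ce[i],st[i]) for i in range(1,nn) if st[i,4]>6 and np.hypot(*(ce[i]-u))<60]
    print(n,u.round(1),[(c.round(1).tolist(),s.tolist()) for c,s in L])
    if L:obs[n]=max(L,key=lambda t:t[1][4])[0]
r=least_squares(lambda P:np.concatenate([pr[n](P[None])[0]-obs[n] for n in obs]),C0)
a=np.array([np.cos(e),np.sin(e),0]);b=np.array([-np.sin(e),np.cos(e),0])
q=R.T@(r.x-C0);print('cap centroid in slot frame mm',np.round(1e3*np.array([q@a,q@b,q[2]]),1),'res px',r.fun.round(1))
E
python3 chk.py
```

```text
wrist [408.2 260. ] [([429.8, 248.7], [416, 234, 28, 31, 699])]
scene [261.4 221. ] [([266.9, 218.8], [263, 216, 10, 7, 55])]
side [367.5 228.1] []
cap centroid in slot frame mm [ 17.9  15.3 -16.7] res px [-0.2 -0.1  0.4 -0.5]
```

```bash
python3 -m pendant '[[0,0,0,0],[0,0,0,0],[0,0,0,0],[0,0,0,0],[0,0,0,0]]' && python3 chk.py && python3 ang.py w6.npz '[[100,1,446.5,223],[100,-1,436,309],[42,1,368.5,234.5]]' && python3 -c "
from station import arm
print(arm.sign_off())"
```

```text
clock: 16.1
tool_pos: [0.4781, -0.1739, 0.3106]
tool_rot: [-1.209, -1.209, 1.209]
contact_force: [-0.1, 0.5, -0.6]
opening: 0.408
wrist [408.5 260.1] [([430.1, 248.7], [417, 234, 27, 31, 699])]
scene [261.4 221. ] [([266.9, 218.8], [263, 216, 10, 7, 55])]
side [367.5 228.1] []
cap centroid in slot frame mm [ 18.   15.3 -16.7] res px [-0.2 -0.1  0.4 -0.5]
opening deg [77.2242169] target 77.06199213221261 [-0.4 -1.2  1.9  2.1 -0.5  0.3]
the job is handed in; nothing more can be done
None
```

The lid's opening is set over the empty compartment and the vial is lying inside it. I handed the job in at about 16 s of the 58 s allowed; no verdict is reported.

**Lid:** I turned it by pushing the bar with the closed fingertips. The first push overshot by about 8°, and a push on the bar's other end brought it back. At the end the opening measured 77.2° against a target of 77.1°, and my measurements are good to about 2° (2–3 mm).

**Vial:** I gripped it by its cap and lowered it through the opening without touching. The vial lies radially, cap outward. Its visible cap surface is about 17 mm below the lid's upper face, 18 mm outward and 15 mm to the downslope side of the compartment's centre. It had not moved when I measured again after 0.5 s.

**Checks that fell short:**
- While the gripper opened, the wrist read about 19 N, so a finger probably brushed the opening's frame. The lid had not shifted afterwards.
- The side camera could not see the vial's cap, so the height check rests on the wrist and scene cameras only.
- I did not re-measure the other things on the counter, but no move took the arm near them.

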